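Release the spice carousel and hold the yellow-lidded jar at the front

TASK

First press the red-tipped brake lever beside the spice carousel fully down to release the brake, not turning the carousel before that. Then turn the carousel until the jar with the yellow lid stands in line with the yellow front pointer of the base, and finish while still holding the carousel firmly and still there: do not let go. Leave the brake lever down and do not disturb the other things on the counter.

Things in the scene. Friction and masses are not known exactly. Their poses are not given: they have to be found in the camera images.
- carousel: turning part of the spice carousel: wooden deck (radius 118 mm, top 36 mm above counter), six fixed jars (44 mm wide, tops at 125 mm, axes 75 mm out, 60 degrees apart; one yellow lid, five black), knob in the middle. Origin on the vertical turning axis, 22 mm above counter; -x points to the yellow lid. Turns either way without end, friction 0.05 N m, stays where left; its stand is fixed
- knob (a point): centre of the round steel knob (44 mm diameter, 38 mm tall, from 146 to 184 mm above the counter) on the carousel's turning axis; the thing to grip from above and turn, it is one piece with the carousel; nothing else of the carousel is higher than 125 mm
- marked_jar (a point): centre of the top of the yellow lid (44 mm diameter), 125 mm above the counter, 75 mm from the turning axis; it moves with the carousel
- front_mark (a point): where marked_jar must come: fixed point above the line of the yellow pointer, 75 mm from the turning axis, 125 mm above the counter. The pointer is a low yellow tab (12 mm high, 24 mm wide) on the fixed base that juts out from under the deck, its tip 173 mm from the axis, roughly towards the robot
- brake (a joint): brake lever angle in rad: 0 = brake on, lever tip raised; grows as the tip is pressed down, stop at 0.6 = fully down, brake released. Stiff pivot (about 2 N at the tip) that stays where it is left
- brake_tip (a point): centre of the red ball (22 mm diameter) at the outer end of the brake lever, 75 mm from the pivot. It points away from the carousel, roughly to the robot's left. At 0 the lever rises outwards at 0.45 rad above level (ball centre 91 mm above the counter), at 0.6 it dips 0.15 rad below level (ball centre 47 mm above the counter)
- brake_pivot (a point): the lever's fixed pivot, on a small grey head 58 mm above the counter (head top 74 mm) and 150 mm from the carousel's axis; the lever swings in the upright plane through the pivot and the ball, which also holds the carousel's axis
- teapot: white ceramic teapot, 140 mm tall, on a green trivet; leave alone. Origin at the centre of its underside
- colander: red plastic colander, 200 mm wide, 90 mm tall; leave alone. Origin at the centre of its underside
- cookie_jar: glass cookie jar with steel clasp, 120 mm wide, 178 mm tall; leave alone. Origin at the centre of its underside
- grinder: chrome salt grinder, 58 mm wide, 142 mm tall; leave alone. Origin at the centre of its underside
- mug: blue mug, 80 mm wide, 92 mm tall; leave alone. Origin at the centre of its underside

How it is judged (in metres and radians):
On the way, in this order (a step that is already met when the one before it is completed fails the run):
1. the brake lever is pressed down (past 0.45 rad) (value of joint brake above 0.45 rad), for 0.2 s.
2. the yellow-lidded jar stands at the front, the carousel at rest and held by the fingers (horizontal distance between marked_jar and front_mark below 0.009 m and contact force between the fingers and carousel above 2 N and angular speed of carousel below 0.08 rad/s), for 0.2 s.
At the end, for the whole second after the job is handed in: the yellow lid's centre is within 9 mm (about 7 degrees) of the front mark, the carousel is at rest (under 0.08 rad/s) with the fingers still bearing on it with more than 2 N, and the brake lever is down past 0.45 rad (all of step 2 and value of joint brake above 0.45 rad); the arm keeps its last pose, push and grip.
It fails at once if the carousel is turned (yellow lid moved over 20 mm) while the brake is on (lever less than 0.3 rad down) (value of joint brake below 0.3 rad and distance of marked_jar from where it was at the start of the episode above 0.02 m).
It fails at once if a bystander is shoved over 30 mm or tipped over 0.35 rad (distance of any of teapot, colander, cookie_jar, grinder, mug from where it was at the start of the episode above 0.03 m or angle between any of teapot, colander, cookie_jar, grinder, mug's own z axis and vertical above 0.35 rad).
It also fails if it takes over 54 s, if anything falls off the work surface, if the arm or the gripper's body presses on something with over 40 N, if the wrist force passes 120 N, or if a joint passes its speed limit or range.

ROBOT

A 6-joint arm with a two-finger parallel gripper is mounted at the origin on the work surface. World frame = base frame: x ahead of the robot, y to its left, z up, the work surface at z = 0. Lengths are in mm, angles in rad, forces in N, time in s.
With the tool pointing down it reaches from about 275 to 1000 mm from the base axis. Payload 8.4 kg.
Tool frame: the origin (TCP) lies at the very end of the fingers, on their centre line; the grasp point (between the pads) lies 19 mm behind it; z points along the fingers, y is the direction in which the jaws open and shut (so a half turn about z gives the same grasp; the last joint's range is limited). The gripper opens to 85 mm and grips with 20 to 120 N. Pads are 22 mm wide; open, the fingers measure 114 mm over their backs; the gripper's body (76 mm by 85 mm) begins 54 mm behind the grasp point. The pads swing forward as they close: fully open they stand 13 mm farther back than shut.
Start: joints at [1.205, 0.353, 1.633, -0, 1.155, -0.002], TCP at [222.391, 584.097, 208.781] pointing down, gripper open.
Joint ranges: [-2.63, 2.63], [-0.92, 2.1], [0.06, 2.66], [-1.3, 4.44], [0, 2.69], [-3.02, 3.02]. Speed limits (rad/s): [2.22, 2.22, 2.79, 3.14, 3.14, 3.14].

INTERFACE

Orientations are given as [roll, pitch, yaw] about the fixed x, y, z axes, in that order (R = Rz(yaw) Ry(pitch) Rx(roll)).
In Python, from rig import r gives the robot as it stands.
- The arm moves only by the tool jog_arm, never from a script. Its argument "moves" is a list of rows, each an object with "grip": the gripper command: -1 is fully open, 1 is shut, values between are in proportion; "translation": the shift along the tool's x, y, z in m, a list of three; "twist": the turn, a rotation vector about the tool's x, y, z in rad, a list of three. In form: [{"grip": grip, "translation": [dx, dy, dz], "twist": [ax, ay, az]}, ...]. A call has 1 to 10 rows; each row shifts and turns the commanded pose from where the row before left it, along the tool's axes as they then stand; what a row does not reach is not made up. A row lasts 1/12 s, in which the tool goes at most 41.7 mm and 7.16 degrees, less where a joint would pass 70% of its speed; a pose out of reach is approached as far as the arm can. A call with a gripper value outside its range is refused whole. The fingers move at their own pace and stop on an object; "squeeze" is the grip in N (left out, the last holds). Time passes only in rows, so rows that do not move let the fingers close. It gives the time, the measured TCP pose, the force and the opening at its end, in the units of the state.
- r.sense(): the state, without advancing time (a new reading comes with each control period).
- r.grab_frame(name): name is "scene" or "top" or "wrist"; returns (picture, depth): 400x640x3 uint8, red, green, blue; 400x640 float32, mm along the optical axis (not along the pixel's ray), 0 where there is no reading.
- r.calibration(name): a dict with "fx", "fy", "cx", "cy" (pixels), "R" (3x3) and "t" (3): a world point X has camera coordinates R X + t. Camera axes: x right, y down, z forward; pixel columns grow to the right and rows downward; lengths in mm; the calibration is good to about 2 mm. A picture is of the moment at which its call begins: read the wrist's pose just before it. calibration takes no time and is no camera call; for the wrist camera it gives the pose at the moment of the call.
- r.sign_off(): hands the job in, once; it reports no verdict.
The state is a dict: "clock": time; "qpos": joint angles; "qvel": joint speeds; "joint_efforts": joint torques, N m; "eef_pos": TCP position; "tcp_rot": TCP orientation; "contact_force": force on the tool from outside, world axes, zero at the start; "wrist_torque": the same for the moment, N m; "opening": opening from 0.0 (shut) to 1.0 (fully open).
Only numpy, scipy, OpenCV 4.12 (cv2) and the standard library are available. Lean on these libraries where they do the work, as an engineer would, in place of code of your own. Each camera call takes 0.05 s, during which the arm holds its last target.

## Working session

There is one attempt and no reset: what is moved stays moved. The work goes in short steps, Python scripts to look and compute and a tool call to move; the robot and the scene stay as the last step left them, time stands still between calls to the robot, and variables do not carry over. Pictures are saved under pics/ and viewed, and the job is handed in when it is done.

Besides the shell and the picture viewer there is one more tool, called as a command line: name --argument value ..., lists and objects as JSON in quotes. jog_arm: Moves the arm, as the interface text tells. Its arguments: {"type":"object","properties":{"moves":{"type":"array"},"squeeze":{"type":"number"}},"required":["moves"]}

```bash
mkdir -p pics; ls; python3 - <<'E'
from rig import r
import cv2
for n in ("scene","top"):
    p,d=r.grab_frame(n); cv2.imwrite(f"pics/{n}0.png",p[:,:,::-1]); 
    import numpy as np; np.savez(f"pics/{n}0.npz",p=p,d=d,**r.calibration(n))
print(r.sense())
E
```

```text
pics
{'clock': 0.1, 'qpos': array([ 1.20460302e+00,  3.53577204e-01,  1.63404709e+00,  2.50105860e-06,
        1.15518623e+00, -2.38240721e-03]), 'qvel': array([ 0.0009751 , -0.00252246,  0.00022828,  0.00076491,  0.00105144,
        0.00013127]), 'joint_efforts': array([ 5.66218514e-04, -6.06354618e+01, -3.42816210e+01,  1.29183968e-04,
        4.13067566e-03,  2.66393521e-06]), 'eef_pos': array([222.22943453, 583.6833006 , 208.14324079]), 'tcp_rot': array([-3.14037479e+00, -5.18836449e-06,  2.77778074e+00]), 'contact_force': array([-0.41503336, -0.18658066,  0.65980414]), 'wrist_torque': array([-0.02413705,  0.04582857,  0.0155429 ]), 'opening': 1.0046657432647104}
```

View pics/scene0.png

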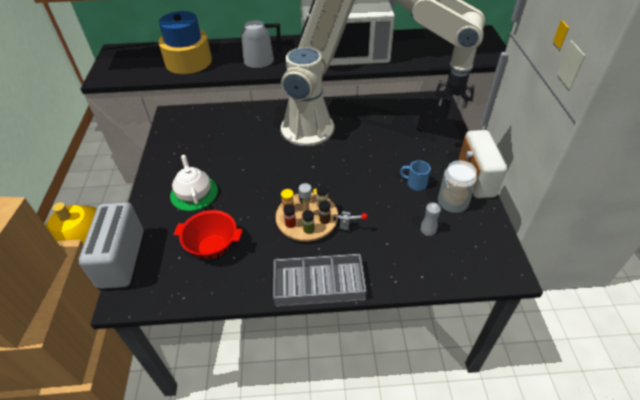

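View pics/top0.png

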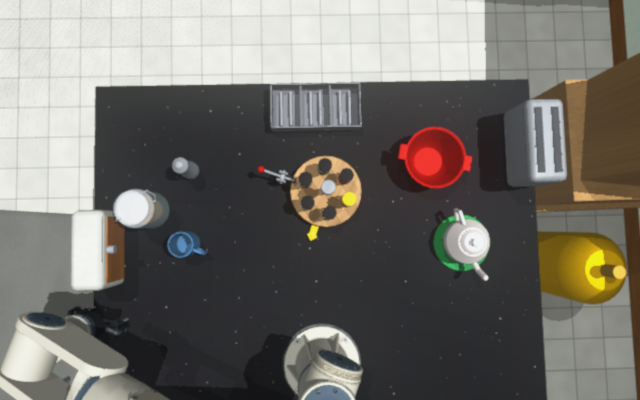

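The top view shows the carousel near (326,190), the knob at (328,187), the yellow lid at (349,199), the pointer at (313,232) and the red ball at (261,170). I'll enlarge it for a closer reading.

```bash
python3 - <<'E'
import numpy as np,cv2
z=np.load("pics/top0.npz");p=z['p'][:,:,::-1]
cv2.imwrite("pics/crop0.png",cv2.resize(p[145:250,245:385],None,fx=5.5,fy=5.5,interpolation=cv2.INTER_CUBIC))
open("h.py","w").write('''
import numpy as np
def px(z,u,v,h):
    ray=np.array([(u-z['cx'])/z['fx'],(v-z['cy'])/z['fy'],1.]);R=z['R'];c=-R.T@z['t'];d=R.T@ray
    return c+d*(h-c[2])/d[2]
''')
from h import px
hsv=cv2.cvtColor(z['p'],cv2.COLOR_RGB2HSV)
P=z['p'].astype(int)
yel=((hsv[...,0]>22)&(hsv[...,0]<34)&(hsv[...,1]>200)&(hsv[...,2]>120)).astype('uint8')
red=((P[...,0]>120)&(P[...,1]<60)).astype('uint8')
for nm,m in(("y",yel),("r",red)):
    n,l,s,c=cv2.connectedComponentsWithStats(m)
    for i in range(1,n):
        if s[i,4]>5 and 240<c[i,0]<390: print(nm,s[i],c[i],[px(z,*c[i],h).round(1) for h in(12,91,125)])
print(px(z,328,187,184))
for q in((328,187),(349,199),(261,170)): print(z['d'][q[1],q[0]])
print(-z['R'].T@z['t'],z['R'],z['fx'])
E
```

```text
y [310 225   8   7  19] [312.42105263 227.78947368] [array([447.7,  18.7,  12. ]), array([448.,  20.,  91.]), array([448.1,  20.6, 125. ])]
y [307 234   6   6  17] [309.52941176 236.41176471] [array([419.2,  29.1,  12. ]), array([421.1,  29.8,  91. ]), array([421.9,  30.2, 125. ])]
r [258 166   7   7  35] [260.68571429 168.65714286] [array([650.8, 187.8,  12. ]), array([639.9, 179.9,  91. ]), array([635.2, 176.4, 125. ])]
[567.85897055 -27.64525665 184.        ]
1269.7075
1328.3512
1349.2762
[ 453.44595939   43.1666467  1445.96514711] [[-0.02572486 -0.99939656  0.02333974]
 [-0.9976919   0.02419929 -0.063445  ]
 [ 0.06284191 -0.02491798 -0.99771238]] 427.4816320674022
```

View pics/crop0.png

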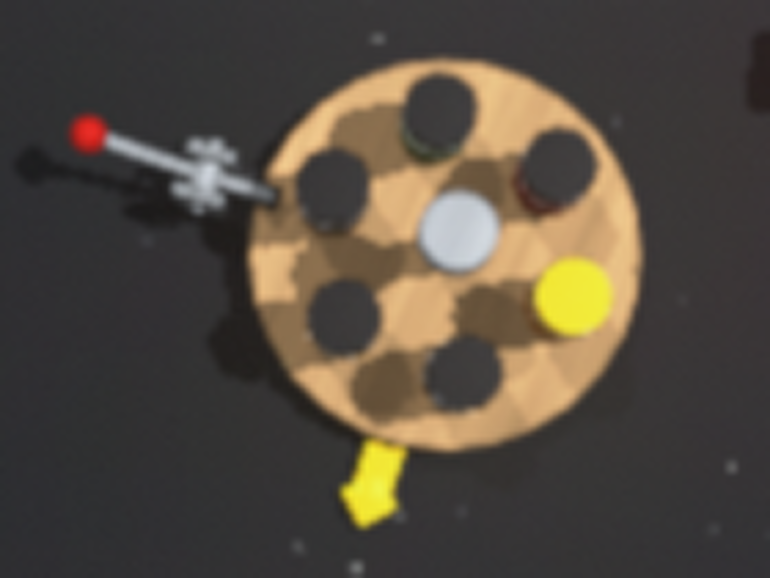

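```bash
python3 - <<'E'
import numpy as np
from h import px
z=np.load("pics/top0.npz")
def q(X,Y,h): return px(z,(X+.5)/5.5-.5+245,(Y+.5)/5.5-.5+145,h)
K=q(459,231,184);D=q(445,254,36);L=q(573,296,125);T=q(365,527,12);B=q(393,443,12);ball=q(89,133,91);piv=q(207,177,66)
print("knob",K,"deck",D,"lid",L,"tip",T,B,"ball",ball,"piv",piv)
jars=np.array([q(*a,125) for a in((440,108),(558,167),(573,296),(463,373),(344,317),(332,190))])
print("jarmean",jars.mean(0))
c=(K+D+jars.mean(0))/3
for n,v in(("lid",L),("tip",T),("ball",ball),("piv",piv)):
    d=v-c;print(n,np.hypot(d[0],d[1]),np.degrees(np.arctan2(d[1],d[0])))
for v in jars: d=v-jars.mean(0);print(np.hypot(*d[:2]),np.degrees(np.arctan2(d[1],d[0])))
d=T-B;print(np.degrees(np.arctan2(d[1],d[0])))
E
```

```text
knob [569.07352421 -27.81387918 184.        ] deck [568.93477862 -27.31758515  36.        ] lid [536.15928807 -94.48100957 125.        ] tip [405.75144835  24.64295647  12.        ] [456.22699003   6.31716124  12.        ] ball [639.53585371 179.58109268  91.        ] piv [615.31405425 113.24263914  66.        ]
jarmean [568.57362089 -26.87421996 125.        ]
lid 74.68557068533329 -115.96701849273924
tip 171.19094741353638 162.3244232450065
ball 218.65349175883892 71.14166859759676
piv 148.05423443809238 71.71406171652049
76.20316669066953 3.442592337477381
73.75665499749803 -56.2823794471722
74.97577591234503 -115.6155660621372
74.41643780849977 -176.6937516219638
74.25852288903181 123.62672825882026
73.60410285651116 65.24423371521374
160.04591986888286
```

jog_arm --moves '[{"grip": 1, "translation": [-0.0333, -0.0142, 0], "twist": [0, 0, 0]}, {"grip": 1, "translation": [-0.0333, -0.0142, 0], "twist": [0, 0, 0]}, {"grip": 1, "translation": [-0.0333, -0.0142, 0], "twist": [0, 0, 0]}, {"grip": 1, "translation": [-0.0333, -0.0142, 0], "twist": [0, 0, 0]}, {"grip": 1, "translation": [-0.0333, -0.0142, 0], "twist": [0, 0, 0]}, {"grip": 1, "translation": [-0.0333, -0.0142, 0], "twist": [0, 0, 0]}, {"grip": 1, "translation": [-0.0333, -0.0142, 0], "twist": [0, 0, 0]}, {"grip": 1, "translation": [-0.0333, -0.0142, 0], "twist": [0, 0, 0]}, {"grip": 1, "translation": [-0.0333, -0.0142, 0], "twist": [0, 0, 0]}, {"grip": 1, "translation": [-0.0333, -0.0142, 0], "twist": [0, 0, 0]}]' --squeeze 40

```text
clock: 0.93
eef_pos: [483.9, 331.3, 208.5]
tcp_rot: [-3.141, -0.0, 2.778]
contact_force: [-0.0, 0.8, -0.0]
opening: 0.002
```

jog_arm --moves '[{"grip": 1, "translation": [-0.0331, -0.014, 0], "twist": [0, 0, 0]}, {"grip": 1, "translation": [-0.0331, -0.014, 0], "twist": [0, 0, 0]}, {"grip": 1, "translation": [-0.0331, -0.014, 0], "twist": [0, 0, 0]}, {"grip": 1, "translation": [-0.0331, -0.014, 0], "twist": [0, 0, 0]}, {"grip": 1, "translation": [-0.0331, -0.014, 0], "twist": [0, 0, 0]}, {"grip": 1, "translation": [-0.0331, -0.014, 0], "twist": [0, 0, 0]}, {"grip": 1, "translation": [0, 0, 0.03], "twist": [0, 0, 0]}, {"grip": 1, "translation": [0, 0, 0.03], "twist": [0, 0, 0]}, {"grip": 1, "translation": [0, 0, 0.02], "twist": [0, 0, 0]}, {"grip": 1, "translation": [0, 0, 0], "twist": [0, 0, 0]}]'

```text
clock: 1.77
eef_pos: [635.6, 182.4, 123.5]
tcp_rot: [-3.137, -0.007, 2.777]
contact_force: [-1.2, 0.0, -0.6]
opening: -0.003
```

```bash
python3 - <<'E'
from rig import r
import cv2,numpy as np
p,d=r.grab_frame("wrist");cv2.imwrite("pics/w1.png",p[:,:,::-1])
p,d=r.grab_frame("scene");cv2.imwrite("pics/s1.png",cv2.resize(p[150:270,250:410],None,fx=4,fy=4,interpolation=2)[:,:,::-1])
E
```

```text
(no output)
```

View pics/w1.png

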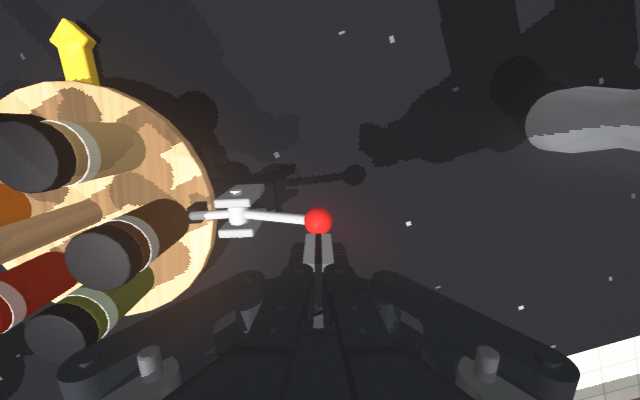

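View pics/s1.png

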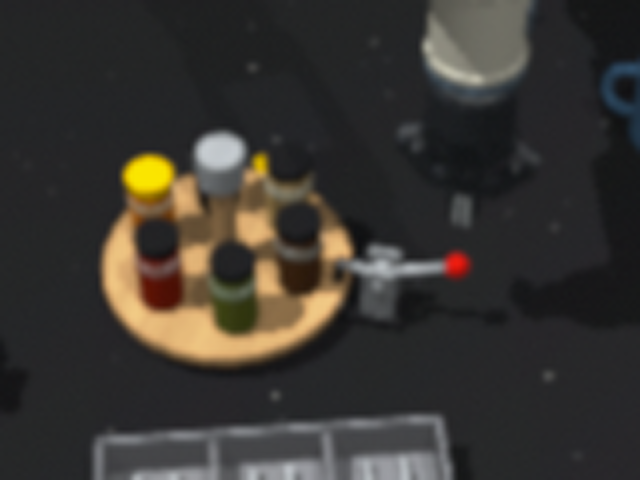

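The wrist view shows the ball at (318,220), straight in line with the shut fingers. I'll check the offset with the wrist calibration.

```bash
python3 - <<'E'
from rig import r
from h import px
import numpy as np
s=r.sense();z=r.calibration("wrist")
print(s['eef_pos'],s['contact_force'],px(z,318,220,91),px(z,236,214,66))
for P in(s['eef_pos'],[638.4,178.8,91],[615.6,114.9,74]):
    c=z['R']@np.array(P)+z['t'];print(c[:2]/c[2]*z['fx']+[z['cx'],z['cy']])
E
```

```text
[638.31776828 183.60693006 128.32870917] [ 0.8395946  -0.51203507  1.04600171] [642.75415986 182.87747935  91.        ] [620.63347942 115.65951274  66.        ]
[316.53765336 232.93147855]
[311.02445424 216.78635625]
[229.80470666 211.92231543]
```

jog_arm --moves '[{"grip": 1, "translation": [-0.0028, 0.001, 0.015], "twist": [0, 0, 0]}, {"grip": 1, "translation": [0, 0, 0.012], "twist": [0, 0, 0]}, {"grip": 1, "translation": [0, 0, 0.01], "twist": [0, 0, 0]}, {"grip": 1, "translation": [0, 0, 0.01], "twist": [0, 0, 0]}, {"grip": 1, "translation": [0, 0, 0.01], "twist": [0, 0, 0]}, {"grip": 1, "translation": [0, 0, 0.005], "twist": [0, 0, 0]}, {"grip": 1, "translation": [0, 0, 0], "twist": [0, 0, 0]}]'

```text
clock: 2.45
eef_pos: [641.1, 183.6, 65.4]
tcp_rot: [-3.141, -0.001, 2.778]
contact_force: [-0.6, -0.2, -0.1]
opening: 0.001
```

```bash
python3 - <<'E'
from rig import r
import cv2
p,d=r.grab_frame("wrist");cv2.imwrite("pics/w2.png",p[:,:,::-1])
print(r.sense()['eef_pos'],r.sense()['contact_force'])
E
```

```text
[641.28874567 183.53741571  66.06384482] [-0.18417722 -0.06546064 -0.30249369]
```

View pics/w2.png

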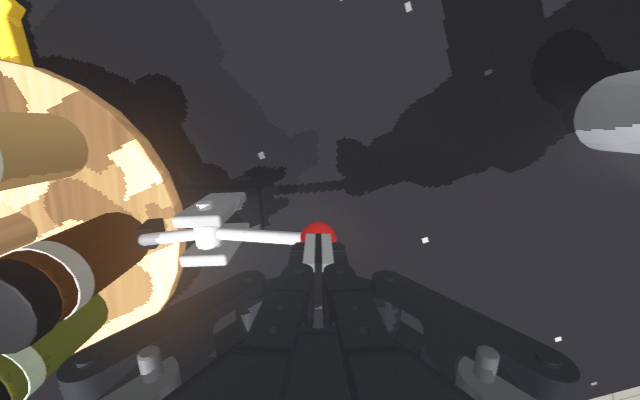

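The ball, at (318,232), is under the fingertips and going down. I'll press on to the stop.

jog_arm --moves '[{"grip": 1, "translation": [0, 0, 0.004], "twist": [0, 0, 0]}, {"grip": 1, "translation": [0, 0, 0.004], "twist": [0, 0, 0]}, {"grip": 1, "translation": [0, 0, 0.001], "twist": [0, 0, 0]}, {"grip": 1, "translation": [0, 0, 0.001], "twist": [0, 0, 0]}, {"grip": 1, "translation": [0, 0, 0], "twist": [0, 0, 0]}]'

```text
clock: 2.92
eef_pos: [641.9, 183.7, 56.8]
tcp_rot: [3.142, 0.0, 2.778]
contact_force: [-0.2, 0.3, 0.7]
opening: -0.0
```

jog_arm --moves '[{"grip": 1, "translation": [0, 0, 0.001], "twist": [0, 0, 0]}, {"grip": 1, "translation": [0, 0, 0.001], "twist": [0, 0, 0]}, {"grip": 1, "translation": [0, 0, 0], "twist": [0, 0, 0]}]'

```text
clock: 3.17
eef_pos: [641.8, 183.6, 54.8]
tcp_rot: [3.142, 0.0, 2.778]
contact_force: [0.3, 0.3, 1.1]
opening: -0.005
```

```bash
python3 - <<'E'
from rig import r
import cv2
p,d=r.grab_frame("wrist");cv2.imwrite("pics/w3.png",p[:,:,::-1])
p,d=r.grab_frame("scene");cv2.imwrite("pics/s3.png",cv2.resize(p[150:270,250:410],None,fx=4,fy=4,interpolation=2)[:,:,::-1])
print(r.sense()['eef_pos'],r.sense()['contact_force'])
E
```

```text
[641.71695475 183.60452979  54.74687219] [1.25219156 0.65682225 0.98170585]
```

View pics/s3.png

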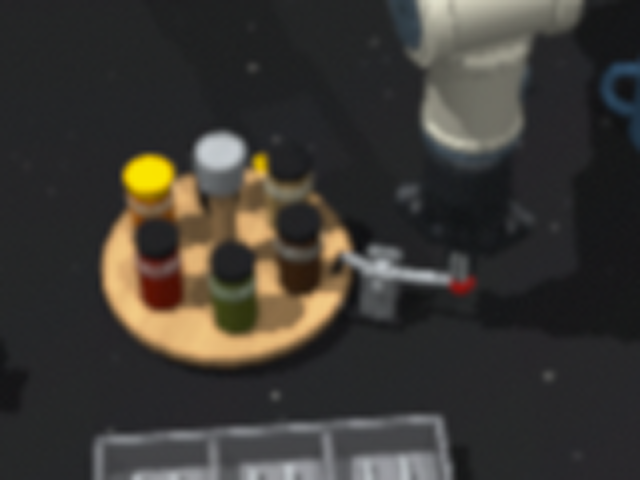

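View pics/w3.png

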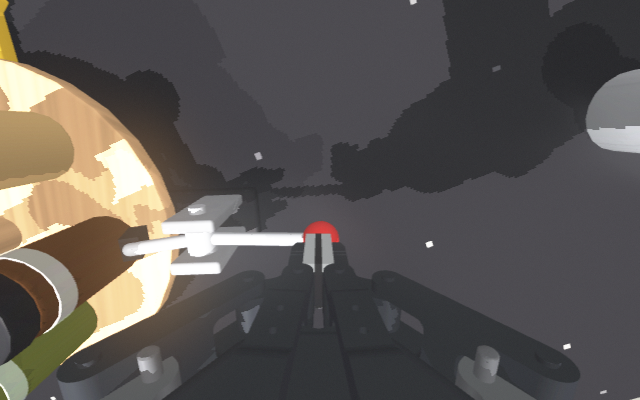

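The lever now dips slightly below level, with the ball at about (461,285) in the crop. The force hasn't risen yet, so I'll press further.

jog_arm --moves '[{"grip": 1, "translation": [0, 0, 0.001], "twist": [0, 0, 0]}, {"grip": 1, "translation": [0, 0, 0.001], "twist": [0, 0, 0]}, {"grip": 1, "translation": [0, 0, 0.001], "twist": [0, 0, 0]}, {"grip": 1, "translation": [0, 0, 0], "twist": [0, 0, 0]}]'

```text
clock: 3.6
eef_pos: [641.7, 183.7, 51.6]
tcp_rot: [-3.141, -0.0, 2.778]
contact_force: [0.7, 0.5, 0.5]
opening: -0.003
```

```bash
python3 - <<'E'
from rig import r
import cv2,numpy as np
z=r.calibration("wrist");s=r.sense()
p,d=r.grab_frame("wrist");cv2.imwrite("pics/w4.png",cv2.resize(p[180:300,240:400],None,fx=4,fy=4,interpolation=2)[:,:,::-1])
def pr(P):
    c=z['R']@np.array(P)+z['t'];return (c[:2]/c[2]*z['fx']+[z['cx'],z['cy']]).round(1),z['fx']*11/c[2]
print(s['eef_pos'],s['contact_force'],pr(s['eef_pos']))
for th in(.3,.45,.5,.6):
    rr=150+75*np.cos(.45-th);h=58+75*np.sin(.45-th)
    P=[570+rr*.319,-27+rr*.948,h];print(th,np.round(P,1),pr(P))
P=p.astype(int);m=(P[...,0]>100)&(P[...,1]<60)&(P[...,2]<60);m[:180]=0
ys,xs=np.nonzero(m);print(xs.min(),xs.max(),ys.min(),ys.max(),np.median(d[m]),d[m].min())
K=np.array([z['fx'],z['fy'],z['cx'],z['cy']])
Q=np.stack([(xs-K[2])/K[0],(ys-K[3])/K[1],np.ones(len(xs))])*d[m]
W=(z['R'].T@(Q-np.array(z['t'])[:,None])).T
A=np.c_[2*W,np.ones(len(W))];sol=np.linalg.lstsq(A,(W**2).sum(1),rcond=None)[0];print("ball",sol[:3],np.sqrt(sol[3]+sol[:3]@sol[:3]),W.max(0),W.min(0))
E
```

```text
[641.67949516 183.65447441  51.57052402] [0.73940302 0.49450192 0.5281709 ] (array([316.6, 233. ]), np.float64(17.262508085521002))
0.3 [641.5 185.5  69.2] (array([319.3, 243.2]), np.float64(19.126594399760727))
0.45 [641.8 186.3  58. ] (array([320.6, 235.6]), np.float64(17.91398891205596))
0.5 [641.7 186.2  54.3] (array([320.4, 233.3]), np.float64(17.541619154110297))
0.6 [641.5 185.5  46.8] (array([319.2, 229. ]), np.float64(16.84425294910014))
305 337 221 233 160.88095 149.20477
ball [638.46118609 188.3584498   68.35870618] 9.393952567460003 [640.97851944 196.80981936  77.22026307] [630.95949501 179.74732198  61.74210808]
```

View pics/w4.png

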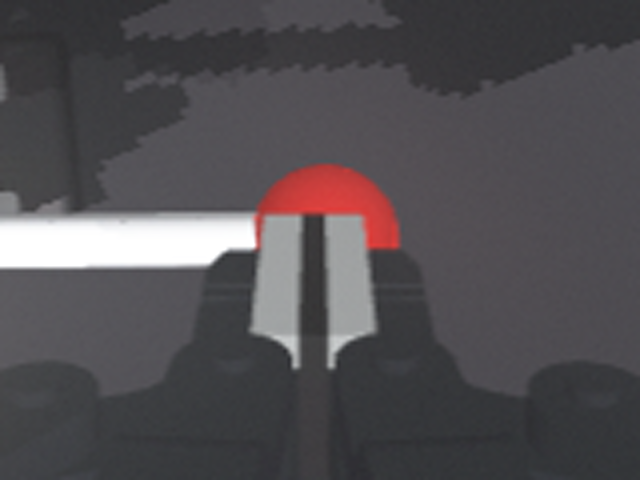

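```bash
python3 - <<'E'
from rig import r
import cv2,numpy as np
z=r.calibration("scene")
p,d=r.grab_frame("scene");np.savez("pics/s4.npz",p=p,d=d)
cv2.imwrite("pics/s4.png",cv2.resize(p[190:240,320:390],None,fx=10,fy=10,interpolation=2)[:,:,::-1])
def pr(P,z):
    c=z['R']@np.array(P)+z['t'];return (c[:2]/c[2]*z['fx']+[z['cx'],z['cy']]).round(2),c[2]
s=r.sense();print(s['eef_pos'],pr(s['eef_pos'],z))
def B(th):
    rr=150+75*np.cos(.45-th);h=58+75*np.sin(.45-th);return [570+rr*.319,-27+rr*.948,h]
for th in(0,.3,.45,.6):print(th,pr(B(th),z))
def red(p):
    P=p.astype(int);m=(P[...,0]>90)&(P[...,1]<60);m[:,:345]=0;m[:,385:]=0;m[:200]=0;m[240:]=0
    ys,xs=np.nonzero(m);return xs.mean(),ys.mean(),xs.min(),xs.max(),ys.min(),ys.max()
print("start",red(np.load("pics/scene0.npz")['p']),"now",red(p))
zw=r.calibration("wrist");pw,dw=r.grab_frame("wrist")
print(zw['fx'],[(v,dw[v,310].round(1),dw[v,321].round(1),dw[v,328].round(1)) for v in range(220,262,3)])
print(pr(s['eef_pos'],zw),pr(B(.3),zw),pr(B(.6),zw), -zw['R'].T@zw['t'])
E
```

```text
[641.56496533 183.52821437  51.58062582] (array([364.32, 223.19]), np.float64(1669.6590827952728))
0 (array([363.6 , 215.94]), np.float64(1642.6207061821542))
0.3 (array([365.09, 220.07]), np.float64(1656.9521194227768))
0.45 (array([365.16, 222.07]), np.float64(1664.9425866575561))
0.6 (array([364.78, 223.97]), np.float64(1673.2473253751514))
start (np.float64(363.9142857142857), np.float64(215.8), np.int64(361), np.int64(367), np.int64(213), np.int64(219)) now (np.float64(365.0), np.float64(221.625), np.int64(362), np.int64(367), np.int64(220), np.int64(223))
277.2895250587963 [(220, np.float32(228.6), np.float32(229.8), np.float32(228.6)), (223, np.float32(230.3), np.float32(161.6), np.float32(164.0)), (226, np.float32(161.2), np.float32(158.6), np.float32(160.4)), (229, np.float32(160.1), np.float32(157.0), np.float32(157.8)), (232, np.float32(158.5), np.float32(155.3), np.float32(156.8)), (235, np.float32(144.6), np.float32(147.2), np.float32(146.4)), (238, np.float32(141.3), np.float32(141.4), np.float32(143.0)), (241, np.float32(138.2), np.float32(137.8), np.float32(138.7)), (244, np.float32(134.1), np.float32(134.8), np.float32(135.7)), (247, np.float32(131.9), np.float32(131.5), np.float32(131.7)), (250, np.float32(128.1), np.float32(127.9), np.float32(129.9)), (253, np.float32(126.1), np.float32(124.2), np.float32(126.0)), (256, np.float32(123.2), np.float32(122.3), np.float32(123.1)), (259, np.float32(119.3), np.float32(119.6), np.float32(120.5))]
(array([316.52, 232.93]), np.float64(176.72941470275333)) (array([319.53, 243.29]), np.float64(159.53389100064027)) (array([319.35, 229.07]), np.float64(181.14295850702615)) [579.43426852 208.29863079 216.46307698]
```

View pics/s4.png

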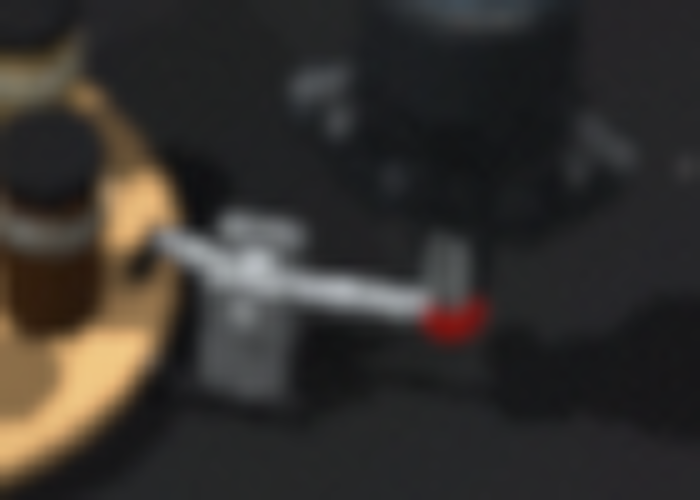

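Depth and the scene view agree that the ball is only at about z 69 (roughly 0.3 rad). The real fingertips sit about 25 mm above the reported TCP, so I'll keep pressing until the force rises.

jog_arm --moves '[{"grip": 1, "translation": [0, 0, 0.004], "twist": [0, 0, 0]}, {"grip": 1, "translation": [0, 0, 0.004], "twist": [0, 0, 0]}, {"grip": 1, "translation": [0, 0, 0.003], "twist": [0, 0, 0]}, {"grip": 1, "translation": [0, 0, 0.002], "twist": [0, 0, 0]}, {"grip": 1, "translation": [0, 0, 0], "twist": [0, 0, 0]}]'

```text
clock: 4.17
eef_pos: [641.3, 183.5, 38.0]
tcp_rot: [-3.141, -0.001, 2.778]
contact_force: [-0.4, -0.4, 0.5]
opening: -0.003
```

```bash
cat > look.py <<'E'
from rig import r
import cv2,sys
n=sys.argv[1]
p,d=r.grab_frame("wrist");cv2.imwrite(f"pics/w{n}.png",p[:,:,::-1])
p,d=r.grab_frame("scene");cv2.imwrite(f"pics/s{n}.png",cv2.resize(p[170:250,270:390],None,fx=6,fy=6,interpolation=2)[:,:,::-1])
s=r.sense();print(s['clock'],s['eef_pos'],s['contact_force'],s['opening'])
E
python3 look.py 5
```

```text
4.2667 [641.31145942 183.44693264  38.34893473] [ 0.29521605  0.33528325 -0.92651863] 0.004188497932749962
```

View pics/s5.png

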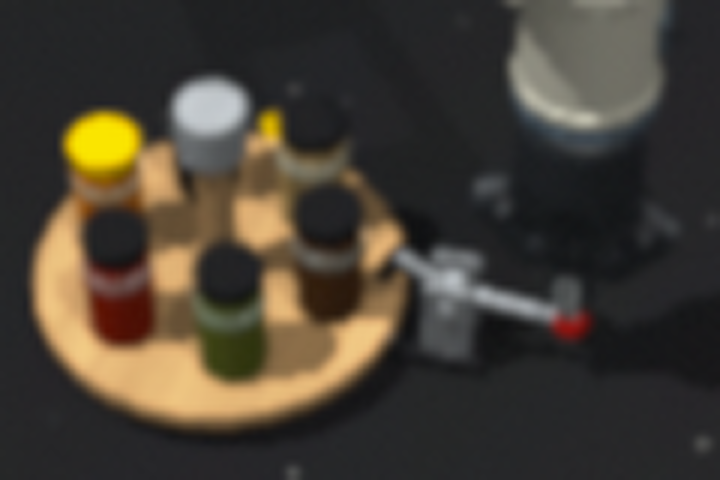

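View pics/w5.png

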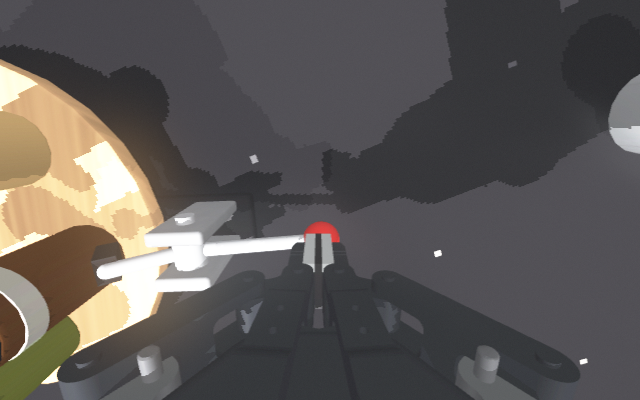

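The lever is lower still, with the ball at about (570,322) in the crop. I'll go on to the stop in small steps.

jog_arm --moves '[{"grip": 1, "translation": [0, 0, 0.003], "twist": [0, 0, 0]}, {"grip": 1, "translation": [0, 0, 0.002], "twist": [0, 0, 0]}, {"grip": 1, "translation": [0, 0, 0.001], "twist": [0, 0, 0]}, {"grip": 1, "translation": [0, 0, 0.001], "twist": [0, 0, 0]}, {"grip": 1, "translation": [0, 0, 0], "twist": [0, 0, 0]}]'

```text
clock: 4.68
eef_pos: [642.1, 183.7, 34.0]
tcp_rot: [3.141, 0.001, 2.778]
contact_force: [-7.0, -3.3, 20.9]
opening: -0.003
```

The force rose to 21 N, so the stop is reached (tip height about 58). Now up, and a check on the lever.

jog_arm --moves '[{"grip": 1, "translation": [0, 0, -0.02], "twist": [0, 0, 0]}, {"grip": 1, "translation": [0, 0, -0.036], "twist": [0, 0, 0]}, {"grip": 1, "translation": [0, 0, -0.036], "twist": [0, 0, 0]}, {"grip": -1, "translation": [0, 0, -0.036], "twist": [0, 0, 0]}, {"grip": -1, "translation": [0, 0, -0.036], "twist": [0, 0, 0]}, {"grip": -1, "translation": [0, 0, -0.036], "twist": [0, 0, 0]}, {"grip": -1, "translation": [0, 0, 0], "twist": [0, 0, 0]}]'

```text
clock: 5.27
eef_pos: [645.4, 184.6, 240.0]
tcp_rot: [3.135, 0.009, 2.778]
contact_force: [0.7, 0.3, 1.9]
opening: 0.566
```

```bash
python3 look.py 6; python3 - <<'E'
from rig import r
import numpy as np
s=r.sense();d=np.array([569.5,-27.3])-s['eef_pos'][:2];y=s['tcp_rot'][2];print(s['tcp_rot'],s['qpos'])
print(d[0]*np.cos(y)+d[1]*np.sin(y),d[0]*np.sin(y)-d[1]*np.cos(y))
E
```

```text
5.3667 [642.63374673 183.88648152 233.63068968] [ 0.30053589  0.50730652 -0.39929159] 0.7332608335448252
[3.13954012e+00 2.82239868e-03 2.77777574e+00] [ 2.76475780e-01  3.97873175e-01  1.51046503e+00 -4.26716501e-05
  1.22976487e+00 -9.30492329e-01]
-6.802612846180509 -223.38755414668296
```

View pics/s6.png

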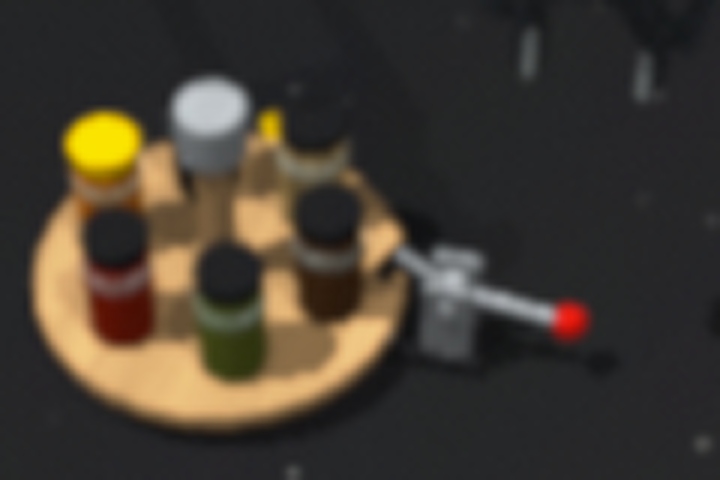

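View pics/w6.png

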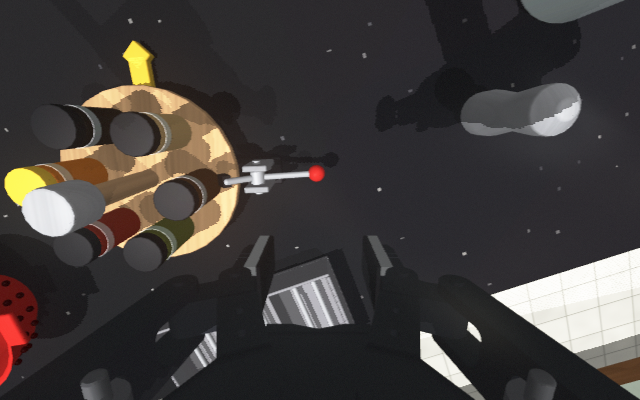

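```bash
python3 - <<'E'
from rig import r
import numpy as np
def pr(P,z):
    c=z['R']@np.array(P)+z['t'];return (c[:2]/c[2]*z['fx']+[z['cx'],z['cy']]).round(2),c[2].round(1)
def B(th):
    rr=150+75*np.cos(.45-th);h=58+75*np.sin(.45-th);return [570+rr*.319,-27+rr*.948,h]
for n,box in(("scene",(345,385,200,240)),("top",(240,280,150,190)),("wrist",(300,335,155,190))):
    z=r.calibration(n);p,d=r.grab_frame(n);P=p.astype(int);m=(P[...,0]>100)&(P[...,1]<70)
    k=np.zeros_like(m);k[box[2]:box[3],box[0]:box[1]]=1;m&=k;ys,xs=np.nonzero(m)
    print(n,xs.mean().round(2),ys.mean().round(2),len(xs),[pr(B(t),z) for t in(.3,.45,.5,.6)],np.median(d[m]))
E
```

```text
scene 364.6 222.83 30 [(array([365.09, 220.07]), np.float64(1657.0)), (array([365.16, 222.07]), np.float64(1664.9)), (array([365.09, 222.71]), np.float64(1667.7)), (array([364.78, 223.97]), np.float64(1673.2))] 1668.3899
top 260.21 169.97 34 [(array([259.62, 169.11]), np.float64(1381.9)), (array([259.74, 169.5 ]), np.float64(1393.1)), (array([259.89, 169.66]), np.float64(1396.8)), (array([260.35, 170.02]), np.float64(1404.2))] 1398.3683
wrist 319.58 178.56 210 [(array([319.09, 181.88]), np.float64(332.3)), (array([319.74, 180.04]), np.float64(343.1)), (array([319.65, 179.47]), np.float64(346.7)), (array([319.04, 178.37]), np.float64(353.9))] 346.45087
```

All three cameras agree the lever is down (0.55–0.6 rad by pixel, about 0.6 by depth). The carousel hasn't moved. Next I'll go above the knob.

jog_arm --moves '[{"grip": -1, "translation": [-0.001, -0.0372, 0], "twist": [0, 0, 0]}, {"grip": -1, "translation": [-0.001, -0.0372, 0], "twist": [0, 0, 0]}, {"grip": -1, "translation": [-0.001, -0.0372, 0], "twist": [0, 0, 0]}, {"grip": -1, "translation": [-0.001, -0.0372, 0], "twist": [0, 0, 0]}, {"grip": -1, "translation": [-0.001, -0.0372, 0], "twist": [0, 0, 0]}, {"grip": -1, "translation": [-0.001, -0.0374, 0], "twist": [0, 0, 0]}, {"grip": -1, "translation": [0, 0, 0], "twist": [0, 0, 0]}, {"grip": -1, "translation": [0, 0, 0], "twist": [0, 0, 0]}, {"grip": -1, "translation": [0, 0, 0], "twist": [0, 0, 0]}]'

```text
clock: 6.27
eef_pos: [567.5, -27.2, 230.8]
tcp_rot: [-3.141, -0.002, 2.777]
contact_force: [0.3, -0.2, -0.6]
opening: 0.995
```

```bash
python3 look.py 7; python3 - <<'E'
from rig import r
import numpy as np
z=r.calibration("wrist");s=r.sense();p,d=r.grab_frame("wrist")
for P in (s['eef_pos'],[569.5,-27.3,184]):
    c=z['R']@np.array(P)+z['t'];print((c[:2]/c[2]*z['fx']+[z['cx'],z['cy']]).round(1),c[2])
np.savez("pics/w7.npz",p=p,d=d,**z)
E
```

```text
6.3667 [567.97295168 -26.29838612 231.08892075] [-0.1406216   0.12010102 -0.63255404] 0.9977561815168642
[316.5 232.9] 176.7203029451078
[316.3 212.9] 222.59685514111658
```

View pics/w7.png

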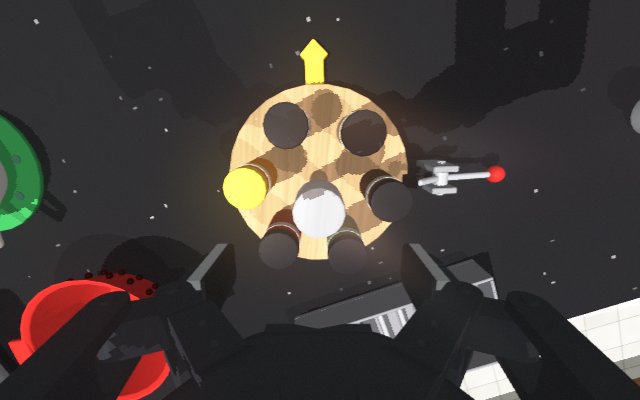

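View pics/s7.png

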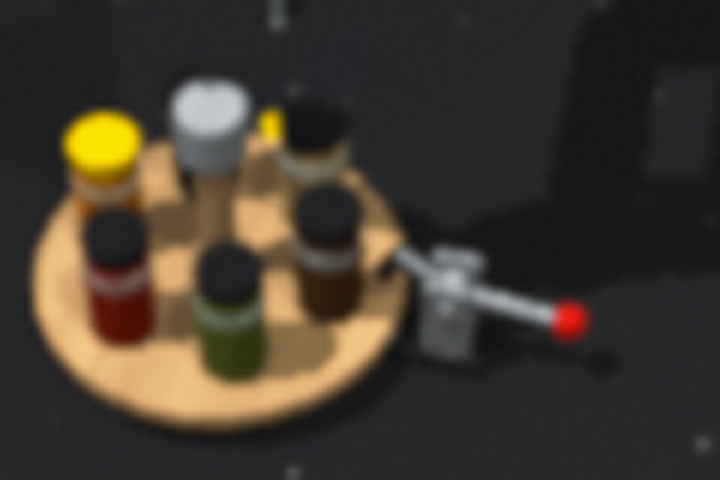

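The knob at (318,213) is centred between the finger tips at (227,246) and (411,246). I'll get the tip height from depth.

```bash
python3 - <<'E'
import numpy as np
z=np.load("pics/w7.npz");d=z['d']
c0=-z['R'].T@z['t'];print(c0)
for u,v in((228,248),(228,252),(224,252),(220,256),(215,262),(205,270),(408,248),(410,252),(416,258),(422,264),(435,274),(318,210),(318,195)):
    D=float(d[v,u]);print((u,v),round(D,1),(z['R'].T@(np.array([(u-z['cx'])/z['fx'],(v-z['cy'])/z['fy'],1])*D-z['t'])).round(1))
E
```

```text
[505.90504272  -1.68786104 396.01010968]
(228, 248) 132.4 [543.8 -62.1 274.4]
(228, 252) 133.3 [545.8 -63.2 274.1]
(224, 252) 126.8 [543.2 -61.9 280. ]
(220, 256) 121.8 [542.7 -61.8 285. ]
(215, 262) 116.5 [542.6 -62.  290.5]
(205, 270) 111.7 [542.6 -64.3 295.7]
(408, 248) 131.1 [573.8  18.  275.5]
(410, 252) 127.8 [574.1  17.7 279.1]
(416, 258) 121.1 [573.8  18.3 285.9]
(422, 264) 115.1 [573.6  18.8 292. ]
(435, 274) 107.2 [574.2  20.7 300.2]
(318, 210) 222.1 [567.8 -25.2 183.9]
(318, 195) 219.6 [556.4 -20.9 183.1]
```

jog_arm --moves '[{"grip": -1, "translation": [0, 0, 0.03], "twist": [0, 0, 0]}, {"grip": -1, "translation": [0, 0, 0.03], "twist": [0, 0, 0]}, {"grip": -1, "translation": [0, 0, 0.025], "twist": [0, 0, 0]}, {"grip": -1, "translation": [0, 0, 0.015], "twist": [0, 0, 0]}, {"grip": -1, "translation": [0, 0, 0.008], "twist": [0, 0, 0]}, {"grip": -1, "translation": [0, 0, 0.003], "twist": [0, 0, 0]}, {"grip": -1, "translation": [0, 0, 0], "twist": [0, 0, 0]}]'

```text
clock: 7.0
eef_pos: [568.0, -26.6, 120.5]
tcp_rot: [-3.141, -0.001, 2.779]
contact_force: [-0.3, -0.1, 0.0]
opening: 1.002
```

```bash
python3 look.py 8
```

```text
7.1 [568.76020164 -26.97093883 121.75258552] [-0.47066145 -0.7049254  -0.36526205] 0.9977278300316919
```

View pics/w8.png

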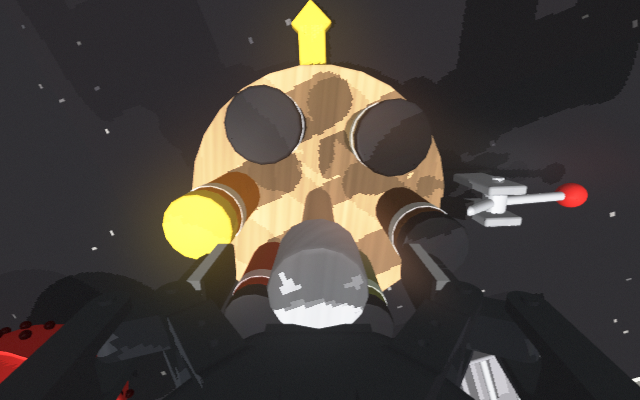

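View pics/s8.png

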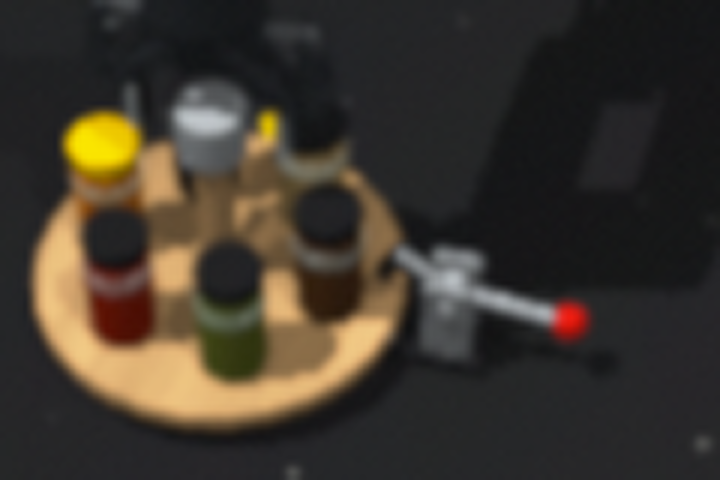

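The knob at (318,280) sits centred between the open fingers. I'll close on it.

jog_arm --moves '[{"grip": 1, "translation": [0, 0, 0], "twist": [0, 0, 0]}, {"grip": 1, "translation": [0, 0, 0], "twist": [0, 0, 0]}, {"grip": 1, "translation": [0, 0, 0], "twist": [0, 0, 0]}, {"grip": 1, "translation": [0, 0, 0], "twist": [0, 0, 0]}, {"grip": 1, "translation": [0, 0, 0], "twist": [0, 0, 0]}, {"grip": 1, "translation": [0, 0, 0], "twist": [0, 0, 0]}]' --squeeze 60

```text
clock: 7.6
eef_pos: [568.4, -26.9, 121.7]
tcp_rot: [3.141, 0.001, 2.777]
contact_force: [-0.7, 2.0, 5.5]
opening: 0.502
```

```bash
python3 look.py 9
```

```text
7.7 [568.36484492 -26.93598864 121.68742362] [-0.94905171  2.23933388  5.29659366] 0.5048493253364159
```

View pics/w9.png

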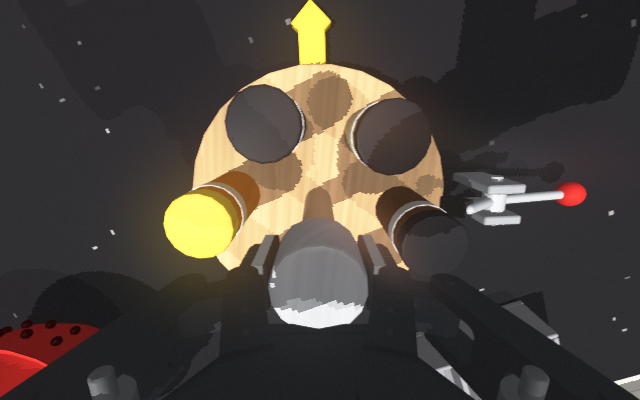

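The grip holds (opening 0.50, about 43 mm). The lid has to go clockwise by about 82°, which is a positive tool z twist. I'll try a small turn first.

jog_arm --moves '[{"grip": 1, "translation": [0, 0, 0], "twist": [0, 0, 0.05]}, {"grip": 1, "translation": [0, 0, 0], "twist": [0, 0, 0.08]}, {"grip": 1, "translation": [0, 0, 0], "twist": [0, 0, 0.08]}, {"grip": 1, "translation": [0, 0, 0], "twist": [0, 0, 0.05]}, {"grip": 1, "translation": [0, 0, 0], "twist": [0, 0, 0]}, {"grip": 1, "translation": [0, 0, 0], "twist": [0, 0, 0]}]'

```text
clock: 8.2
eef_pos: [568.6, -26.6, 121.7]
tcp_rot: [3.14, 0.001, 2.519]
contact_force: [0.5, 3.6, 6.0]
opening: 0.503
```

```bash
python3 look.py 10
```

```text
8.3 [568.53801258 -26.63613976 121.67180461] [-1.30541374  5.25191069  5.28198104] 0.5020928441824998
```

View pics/w10.png

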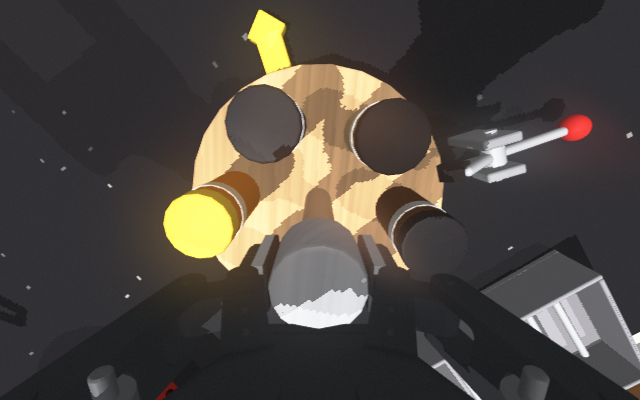

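View pics/s10.png

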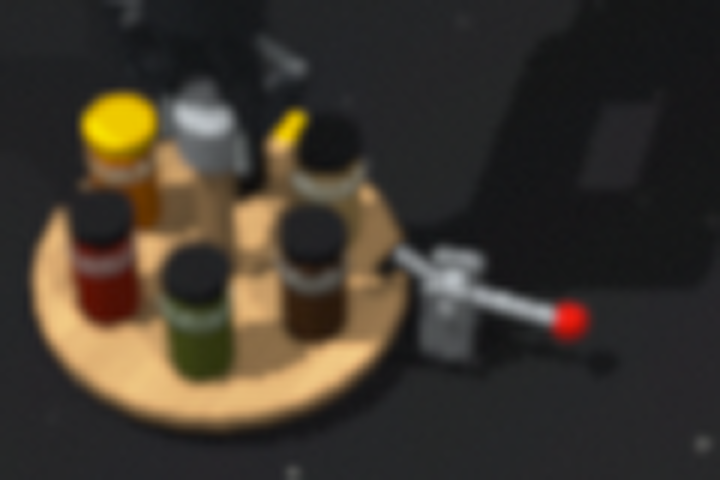

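The carousel turns with the gripper without slipping: the lid stays at (200,225) in the wrist view. The lever is still down.

jog_arm --moves '[{"grip": 1, "translation": [0, 0, 0], "twist": [0, 0, 0.09]}, {"grip": 1, "translation": [0, 0, 0], "twist": [0, 0, 0.12]}, {"grip": 1, "translation": [0, 0, 0], "twist": [0, 0, 0.12]}, {"grip": 1, "translation": [0, 0, 0], "twist": [0, 0, 0.12]}, {"grip": 1, "translation": [0, 0, 0], "twist": [0, 0, 0.12]}, {"grip": 1, "translation": [0, 0, 0], "twist": [0, 0, 0.12]}, {"grip": 1, "translation": [0, 0, 0], "twist": [0, 0, 0.12]}, {"grip": 1, "translation": [0, 0, 0], "twist": [0, 0, 0.12]}, {"grip": 1, "translation": [0, 0, 0], "twist": [0, 0, 0.07]}, {"grip": 1, "translation": [0, 0, 0], "twist": [0, 0, 0]}]'

```text
clock: 9.13
eef_pos: [569.9, -26.0, 121.7]
tcp_rot: [3.138, -0.002, 1.514]
contact_force: [5.9, 7.7, 1.4]
opening: 0.501
```

```bash
python3 look.py 11; python3 - <<'E'
from rig import r
import numpy as np,cv2
p,d=r.grab_frame("top");np.savez("pics/t11.npz",p=p,d=d,**r.calibration("top"));cv2.imwrite("pics/t11.png",cv2.resize(p[145:250,245:385],None,fx=5.5,fy=5.5,interpolation=2)[:,:,::-1])
print(r.sense()['tcp_rot'],r.sense()['eef_pos'])
E
```

```text
9.2333 [569.85921817 -26.0095821  121.68972713] [4.91277977 7.55273415 1.72013026] 0.5018198723986959
[ 3.13779137e+00 -2.01590051e-03  1.51872989e+00] [569.85114523 -26.01996767 121.69849418]
```

View pics/w11.png

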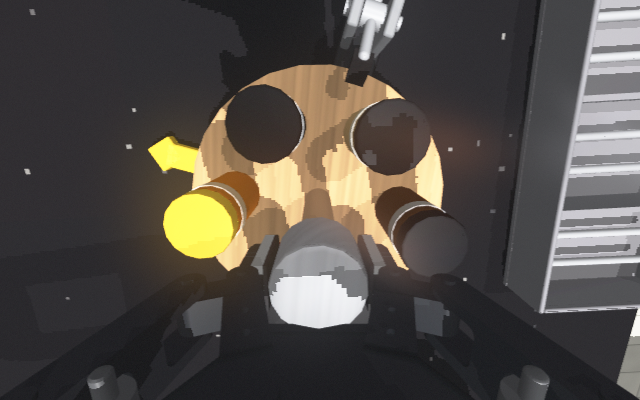

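View pics/t11.png

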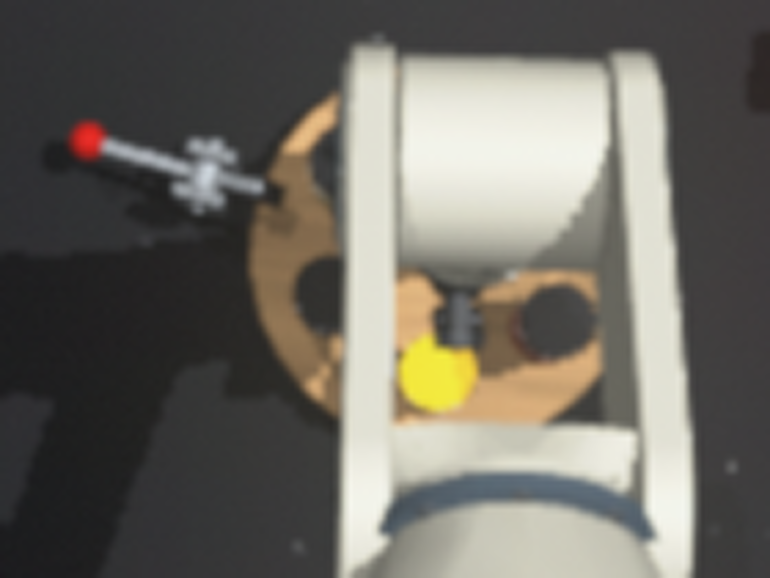

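View pics/s11.png

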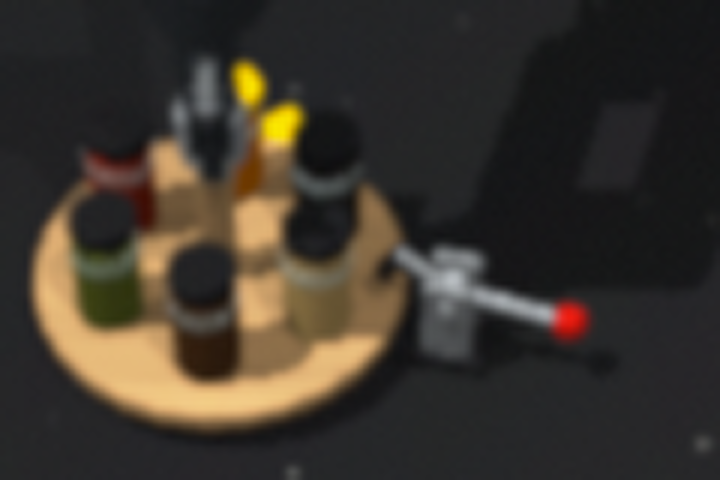

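The lid is near the pointer. I'll work out the remaining angle from the wrist view (lid (200,226), pointer tip (149,152)) and the top view (lid (438,373) in the crop).

```bash
python3 - <<'E'
from rig import r
from h import px
import numpy as np
z=r.calibration("wrist");zt=np.load("pics/t11.npz")
A=np.array([569.3,-27]);
def ang(P): d=P[:2]-A;return np.degrees(np.arctan2(d[1],d[0]))%360,np.hypot(*d).round(1)
def q(X,Y,h): return px(zt,(X+.5)/5.5-.5+245,(Y+.5)/5.5-.5+145,h)
print("wrist lid",ang(px(z,200,226,125)),"tip",ang(px(z,149,152,12)),"deck",px(z,318,190,36))
print("top lid",ang(q(438,373,125)))
E
```

```text
wrist lid (np.float64(170.4003747336139), np.float64(72.4)) tip (np.float64(162.22383098579124), np.float64(169.2)) deck [571.35871645 -16.81926669  36.        ]
top lid (np.float64(172.44637888277126), np.float64(75.3))
```

```bash
python3 - <<'E'
import cv2
p=cv2.imread("pics/w11.png");cv2.imwrite("pics/c11.png",cv2.resize(p[110:270,120:300],None,fx=4,fy=3.7,interpolation=2))
E
```

```text
(no output)
```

View pics/c11.png

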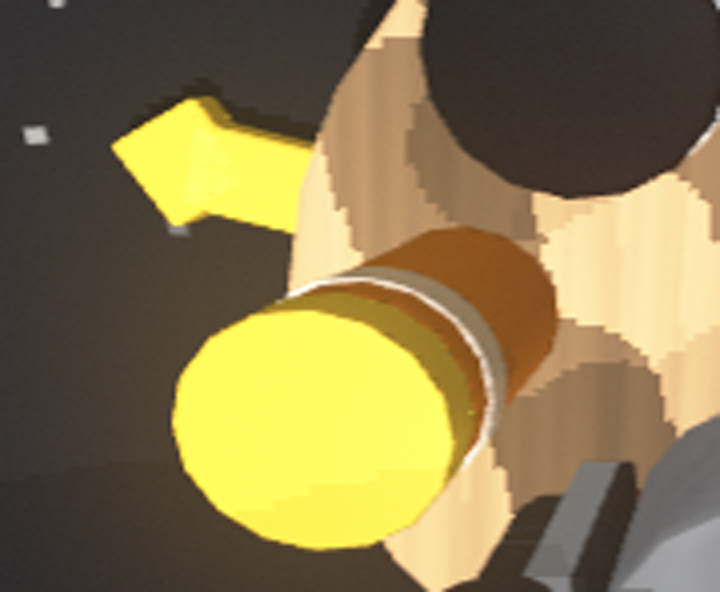

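Top view, wrist view and odometry put the lid at about 171.7° and the pointer at 162.3°. I'll turn 0.165 rad more.

jog_arm --moves '[{"grip": 1, "translation": [0, 0, 0], "twist": [0, 0, 0.06]}, {"grip": 1, "translation": [0, 0, 0], "twist": [0, 0, 0.06]}, {"grip": 1, "translation": [0, 0, 0], "twist": [0, 0, 0.035]}, {"grip": 1, "translation": [0, 0, 0], "twist": [0, 0, 0.01]}, {"grip": 1, "translation": [0, 0, 0], "twist": [0, 0, 0]}, {"grip": 1, "translation": [0, 0, 0], "twist": [0, 0, 0]}, {"grip": 1, "translation": [0, 0, 0], "twist": [0, 0, 0]}, {"grip": 1, "translation": [0, 0, 0], "twist": [0, 0, 0]}]'

```text
clock: 9.95
eef_pos: [570.1, -26.0, 121.7]
tcp_rot: [3.138, -0.003, 1.354]
contact_force: [7.3, 7.2, 1.2]
opening: 0.5
```

```bash
python3 look.py 12; python3 - <<'E'
from rig import r
import numpy as np,cv2
from h import px
p,d=r.grab_frame("top");z=r.calibration("top");np.savez("pics/t12.npz",p=p,d=d,**z);cv2.imwrite("pics/t12.png",cv2.resize(p[145:250,245:385],None,fx=5.5,fy=5.5,interpolation=2)[:,:,::-1])
s=r.sense();print(s['tcp_rot'],s['eef_pos'],s['qpos'],s['qvel'])
w=cv2.imread("pics/w12.png");cv2.imwrite("pics/c12.png",cv2.resize(w[110:270,120:300],None,fx=4,fy=3.7,interpolation=2))
E
```

```text
10.05 [570.15912363 -26.04130509 121.74058689] [6.66383    9.07282092 1.50906552] 0.4985497281177894
[ 3.13764394e+00 -2.67031485e-03  1.35378988e+00] [570.14039782 -26.06587764 121.73054823] [-0.04957843  0.36603246  1.83217971  0.00244725  0.93904341  0.16599233] [ 0.00091992  0.00040315 -0.00117619 -0.00048655  0.00041288  0.00053974]
```

View pics/c12.png

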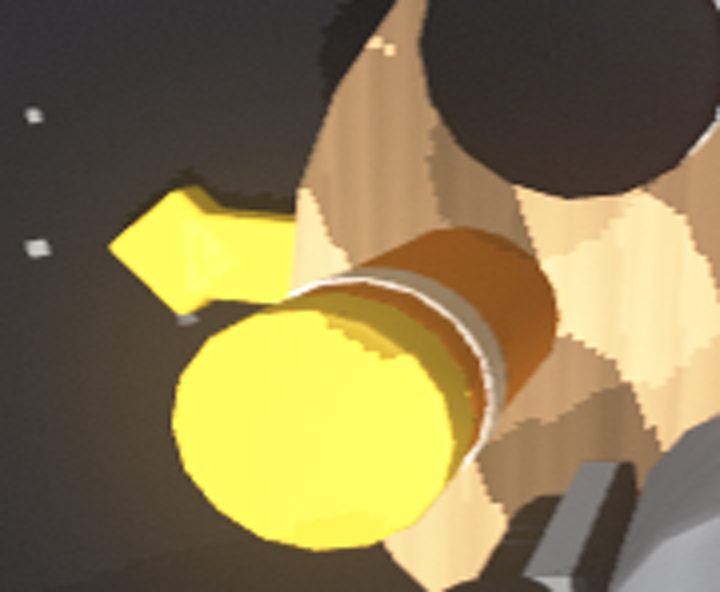

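View pics/t12.png

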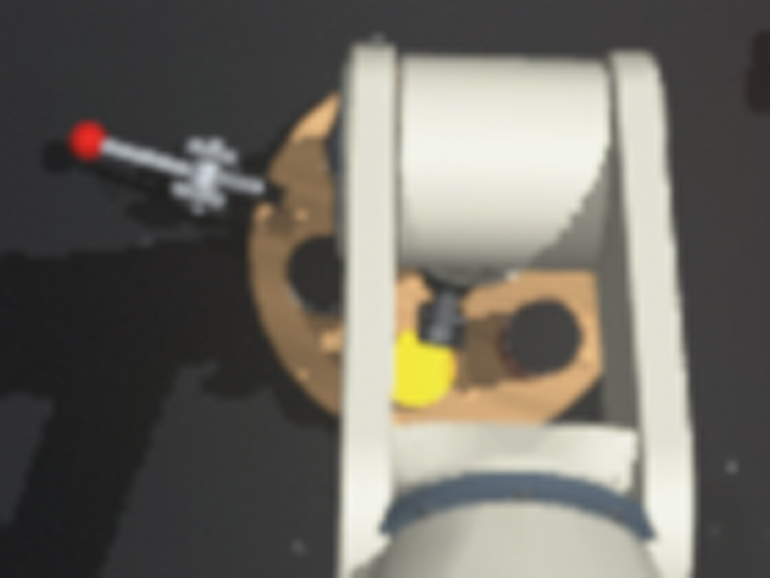

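View pics/s12.png

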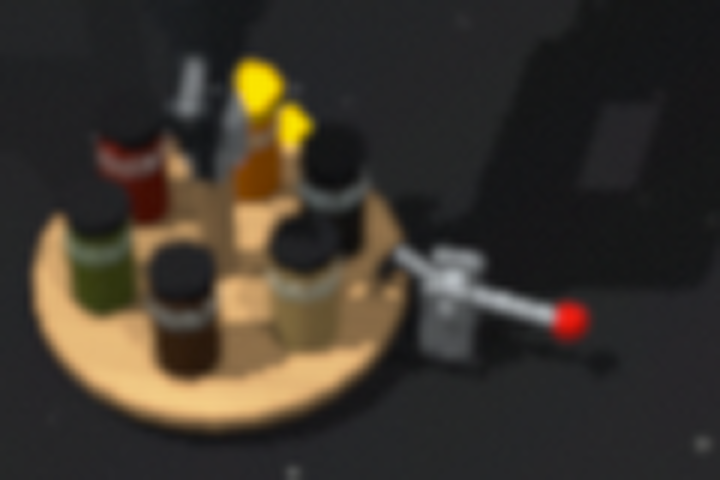

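Lid aligned by estimate. I'll do an independent check with the unoccluded jar at (541,338) in the top crop and the wrist view.

```bash
python3 - <<'E'
from rig import r
from h import px
import numpy as np
z=r.calibration("wrist");zt=np.load("pics/t12.npz")
A=np.array([569.3,-27.]);
def ang(P): d=P[:2]-A;return (np.degrees(np.arctan2(d[1],d[0]))%360).round(1),np.hypot(*d).round(1)
def q(X,Y,h): return px(zt,(X+.5)/5.5-.5+245,(Y+.5)/5.5-.5+145,h)
W=lambda X,Y,h: px(z,120+X/4,110+Y/3.7,h)
print("jar",ang(q(541,338,125)),"lid top",ang(q(417,368,125)))
print("wrist lid",ang(W(314,430,125)),"tip",ang(W(109,247,12)),"tab edges mid at deck",ang(W(295,260,12)))
print("wrist jars",ang(px(z,264,124,125)),ang(px(z,391,136,125)))
# self-consistent axis from wrist: 2 black jars + lid
J=[px(z,198.5,226,125)[:2],px(z,264,124,125)[:2],px(z,391,136,125)[:2]]
M=np.array([[2*(J[i]-J[0])[0],2*(J[i]-J[0])[1]] for i in(1,2)]);b=[J[i]@J[i]-J[0]@J[0] for i in(1,2)]
C=np.linalg.solve(M,b);print("axis",C,[np.hypot(*(j-C)) for j in J])
f=lambda P:np.degrees(np.arctan2(*(P[:2]-C)[::-1]))%360
print(f(J[0]),f(J[1])+60,f(J[2])+120,"tip",f(W(109,247,12)))
E
```

```text
jar (np.float64(220.8), np.float64(74.5)) lid top (np.float64(163.2), np.float64(74.8))
wrist lid (np.float64(161.0), np.float64(73.4)) tip (np.float64(161.2), np.float64(170.4)) tab edges mid at deck (np.float64(160.5), np.float64(124.2))
wrist jars (np.float64(100.4), np.float64(75.2)) (np.float64(43.3), np.float64(75.8))
axis [570.40963618 -25.52325895] [np.float64(73.9915048394571), np.float64(73.99150483945705), np.float64(73.99150483945712)]
162.25103659834224 161.45015692765156 163.05279416978703 tip 161.76581401993198
```

Every estimate puts the lid and pointer within about 2° of each other (2.6 mm, against 9 mm allowed). The grip is firm, the arm is at rest and the lever is down, so I'll hand it in.

```bash
python3 -c "
from rig import r
print(r.sense()['opening'],r.sense()['clock']);print(r.sign_off())"
```

```text
0.5024563461250497 10.1
the job is handed in; nothing more can be done
None
```

The job is handed in at 10.1 s. The lever is down, and the yellow lid stands at the pointer with the knob still held.

- **Brake:** I pressed the lever with the shut fingers until the force rose to 21 N at its stop. Afterwards the scene, top and wrist cameras put it at 0.51–0.6 rad, all past the required 0.45, and it stayed down through the turn.
- **Turn:** I gripped the knob from above at 60 N and turned the carousel about 82° clockwise. It turned with the gripper without visible slip.
- **Last checks:** The lid measured about 161–163° and the pointer about 161–162°, so they agree within about 2° (under 3 mm at the lid). The arm was at rest, and the gripper opening was 0.50 (about 43 mm), so the fingers were still on the knob.
- **Disagreement:** The real fingertips sat about 25 mm (shut) to 41 mm (open) behind the reported TCP. I went by contact force and camera depth instead.
- **Not checked:** I did not re-measure the other things on the counter afterwards. The arm did not come near them and no unexpected contact forces showed.

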